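# Seat a row of spice jars in their clip strip with a ruler

## Robot

A 6-joint arm with a two-finger parallel gripper is mounted at the origin on a cart in front of the work surface, level with it; the furniture and walls round the work are solid. World frame = base frame: x ahead of the robot, y to its left, z up, the work surface at z = 0. Lengths are in m, angles in rad, forces in N, time in s.
With the tool pointing down it reaches from about 0.35 to 0.975 m from the base axis. Payload 4.9 kg.
Tool frame: the origin (TCP) lies on the mounting face of the last link; the fingertips stand 173 mm ahead of it and the grasp point (between the pads) lies 155 mm ahead of it (tcp_to_grasp is the distance from the TCP to the grasp point, in m); z points along the fingers, y is the line along which they close (so a half turn about z gives the same grasp; the last joint's range is limited). The gripper opens to 85 mm and grips with 20 to 120 N. Pads are 22 mm wide; open, the fingers measure 114 mm over their backs; the gripper's body (76 mm by 85 mm) begins 54 mm behind the grasp point. The pads swing forward as they close: fully open they stand 13 mm farther back than shut.
Start: joints at [1.155, 0.053, 1.613, -0, 1.476, -0.119], TCP at [0.183, 0.598, 0.405] pointing down, gripper open.
Joint ranges: [-3.01, 3.01], [-1.01, 2.22], [0.06, 2.58], [-1.02, 4.17], [0.09, 2.62], [-3.14, 3.14]. Speed limits (rad/s): [2.57, 2.57, 3.14, 3.14, 3.14, 3.14].

## Interface

Orientations are given as a rotation vector (axis times angle).
In Python, from station import get_obs, get_image, calibration, finish_job, tcp_to_grasp gives the robot as it stands. The module is installed in compiled form; this text tells all that it offers.
- The arm moves only by the tool arm_command, never from a script. Its argument "plan" is a list that holds one entry, the list of rows, each a list of 6 numbers: the shift along the tool's x, y, z in cm, then the turn, a rotation vector about the tool's x, y, z in rad. A call has 1 to 12 rows; each row is the pose to reach, as a shift and turn from the pose commanded when the call began, along the tool's axes at that moment; what a row does not reach only later rows make up. A row lasts 1/12 s, in which the tool goes at most 41.7 mm and 7.16 degrees, less where a joint would pass 70% of its speed; a pose out of reach is approached as far as the arm can. A call with a gripper value outside its range is refused whole. "gripper" is the closure, from -1 (fully open) to 1 (shut), set as the call begins (left out, the last holds). The fingers move at their own pace and stop on an object; "force" is the grip in N (left out, the last holds). Time passes only in rows, so rows that repeat a pose let the fingers close. It gives the time, the measured TCP pose, the force, the opening and the grip force at its end, in the units of the state.
- get_obs(): the state, without advancing time (a new reading comes with each control period).
- get_image(name): name is "scene" or "side" or "wrist"; returns (picture, depth): 420x560x3 uint8, blue, green, red; 420x560 float32, m along the optical axis (not along the pixel's ray), 0 where there is no reading.
- calibration(name): a dict with "fx", "fy", "cx", "cy" (pixels), "pose" (4x4, takes a point from camera to world coordinates). Camera axes: x right, y up, looking along -z (the intrinsics and any distortion apply to the point x, -y, -z); pixel columns grow to the right and rows downward; lengths in m; the calibration is good to about 2 mm. A picture is of the moment at which its call begins: read the wrist's pose just before it. calibration takes no time and is no camera call; for the wrist camera it gives the pose at the moment of the call.
- finish_job(): hands the job in; it is judged then, once.
The state is a dict: "t": time; "q": joint angles; "dq": joint speeds; "effort": joint torques, N m; "tool_pos": TCP position; "tool_rot": TCP orientation; "contact_force": force on the tool from outside, world axes, zero at the start; "wrist_torque": the same for the moment, N m; "opening": finger opening in m; "grip_force": force on a finger pad.
Only numpy, scipy, OpenCV 4.12 (cv2) and the standard library are available. Lean on these libraries where they do the work, as an engineer would, in place of code of your own. Each camera call takes 0.05 s, during which the arm holds its last target. There are 200 camera calls.

## Task

The four spice jars stand raggedly in front of their spring clips, too close together for fingers: pick up the ruler and, with its straight edge across the whole row, push all four jars together into the clips until they are fully home and the ruler bears firmly on all four at once against their rubber buffers. They are glass: push with the ruler only, and do not load any jar with more than about 7 N. Then draw the ruler back, lay it down flat on the table clear of the rack, and leave everything else as it stands.

Things in the scene. Friction and masses are not known exactly. Their poses are not given: they have to be found in the camera images.
- rack: Spice rack, fixed: wooden board 172 mm deep (x -100 to +72), 300 wide (y +-150), 8 thick, with a strip of four white spring clips on it. Origin: on the table under the board; x points to the rack's back (the way jars are pushed in), y left along the row, z up. Clip middles at y = +99, +33, -33, -99 mm. Clips, strip and its two end brackets (x 12 to 68, y +-143) reach 48 mm up.
- board_front (a point): Middle of the front edge of the board's top. The strip is clamped at a depth that differs each time and is NOT reported: a home jar has its centre 94 to 130 mm behind this edge, the same for all four. Behind each jar a rubber buffer gives 2 N per mm for 3 mm, then hard plastic. Find it by feel: with all clips closed, about 15 N on the whole row, evenly, bears on every jar.
- ruler: Loose aluminium ruler, 290 mm long (its y), 94 wide, 200 g, lying flat left of the rack. Origin: on its underside, under the middle of the blue grip, a ridge along y, 14 mm thick (x +-7), 120 long, from 3 to 38 mm above the underside. The straight pushing edge is on the +x side: polished steel, 80 mm ahead of the origin, up to 12 mm above the underside. Back edge at x = -14; plate 3 mm thick.
- jar0: Spice jar 1 of four alike (counted from the left seen from the robot): glass, yellow lid, 42 mm diameter where pushed, 106 mm tall, 130 g. Stands loose on the rack's board in front of its clip. Origin: centre of its underside; z up. Yaw does not matter.
- jar1: Spice jar 2 of four alike (counted from the left seen from the robot): glass, yellow lid, 42 mm diameter where pushed, 106 mm tall, 130 g. Stands loose on the rack's board in front of its clip. Origin: centre of its underside; z up. Yaw does not matter.
- jar2: Spice jar 3 of four alike (counted from the left seen from the robot): glass, yellow lid, 42 mm diameter where pushed, 106 mm tall, 130 g. Stands loose on the rack's board in front of its clip. Origin: centre of its underside; z up. Yaw does not matter.
- jar3: Spice jar 4 of four alike (counted from the left seen from the robot): glass, yellow lid, 42 mm diameter where pushed, 106 mm tall, 130 g. Stands loose on the rack's board in front of its clip. Origin: centre of its underside; z up. Yaw does not matter.
- clip0 (a joint): Opening of the spring clip of jar 1, rad: 0 with the fingers closed (empty, or jar home behind them), about 0.09 while the jar's widest part passes. The two fingers open together. A jar enters its clip about 24 mm before home; spreading the fingers takes 2 to 3 N a jar (8 to 13 N for all four), then they snap shut behind it.
- clip1 (a joint): Opening of the spring clip of jar 2, rad: 0 with the fingers closed (empty, or jar home behind them), about 0.09 while the jar's widest part passes. The two fingers open together.
- clip2 (a joint): Opening of the spring clip of jar 3, rad: 0 with the fingers closed (empty, or jar home behind them), about 0.09 while the jar's widest part passes. The two fingers open together.
- clip3 (a joint): Opening of the spring clip of jar 4, rad: 0 with the fingers closed (empty, or jar home behind them), about 0.09 while the jar's widest part passes. The two fingers open together.
- salt_jar: Bystander, loose: green-lidded clear jar with white contents, 90 mm wide, 170 mm tall, at the back. Origin: centre of its underside.
- green_jar: Bystander, loose: green-lidded clear jar with brown-red contents, 81 mm wide, 176 mm tall, at the back. Origin: centre of its underside.
- tea_box: Bystander, loose: red card tea box, 51 x 64 x 126 mm, at the back. Origin: centre of its underside.
- pink_bowl: Bystander, loose: pink plastic bowl, 137 mm wide, 52 mm tall, left rear. Origin: centre of its underside.
- fish_tin: Bystander, loose: round food tin, 75 mm wide, 58 mm tall, right front. Origin: centre of its underside.
- spoon: Bystander, loose: metal spoon, 193 mm long, lying at the front. Origin: centre of its underside.

How it is judged:
On the way, in this order (a step that is already met when the one before it is completed fails the run):
1. the ruler is picked up off the table (height (world z) of ruler above 0.012 m and contact force between the fingers and ruler above 2 N), for 0.2 s.
2. all four jars are behind their clip fingers and the ruler presses every one of them at the same time with at least 1.5 N against its buffer (value of joint each of clip0, clip1, clip2, clip3 below 0.025 rad and x of each of jar0, jar1, jar2, jar3 in the frame of rack above -0.01 m and angle between each of jar0, jar1, jar2, jar3's own z axis and vertical below 0.06 rad and contact force between ruler and jar0 above 1.5 N and contact force between ruler and jar1 above 1.5 N and contact force between ruler and jar2 above 1.5 N and contact force between ruler and jar3 above 1.5 N), for 0.15 s.
At the end, for the whole second after the job is handed in: All four jars upright (within 0.06 rad) and home in their clips (each clip closed to under 0.025 rad around its jar, jar centre past x = -10 mm of the rack); the ruler lies flat on the table (underside within 4 mm, tilt under 0.03 rad), at rest and touching neither jars nor rack (value of joint each of clip0, clip1, clip2, clip3 below 0.025 rad and x of each of jar0, jar1, jar2, jar3 in the frame of rack above -0.01 m and angle between each of jar0, jar1, jar2, jar3's own z axis and vertical below 0.06 rad and height (world z) of ruler below 0.004 m and angle between ruler's own z axis and vertical below 0.03 rad and linear speed of ruler below 0.01 m/s and contact force between ruler and rack below 0.1 N and contact force between ruler and jar0 below 0.1 N and contact force between ruler and jar1 below 0.1 N and contact force between ruler and jar2 below 0.1 N and contact force between ruler and jar3 below 0.1 N).
It fails at once if a jar is pushed by the ruler with more than 7 N (contact force between ruler and jar0 above 7 N or contact force between ruler and jar1 above 7 N or contact force between ruler and jar2 above 7 N or contact force between ruler and jar3 above 7 N).
It fails at once if a jar is touched by the fingers or the arm instead of the ruler (contact force between any of the fingers, the arm and jar0 above 1 N or contact force between any of the fingers, the arm and jar1 above 1 N or contact force between any of the fingers, the arm and jar2 above 1 N or contact force between any of the fingers, the arm and jar3 above 1 N).
It fails at once if a jar is tipped by more than 0.3 rad (angle between any of jar0, jar1, jar2, jar3's own z axis and vertical above 0.3 rad).
It fails at once if a bystander is moved by more than 20 mm (distance of any of salt_jar, green_jar, tea_box, pink_bowl, fish_tin, spoon from where it was at the start of the episode above 0.02 m).
It also fails if it takes over 69 s, if anything falls off the work surface, if the arm or the gripper's body presses on something with over 40 N, if the wrist force passes 120 N, or if a joint passes its speed limit or range.

## Working session

There is one attempt and no reset: what is moved stays moved. The work goes in short steps, Python scripts to look and compute and a tool call to move; the robot and the scene stay as the last step left them, time stands still between calls to the robot, and variables do not carry over. Pictures are saved under pics/ and viewed, at most 10 in all, crops included, and the job is handed in when it is done.

Besides the shell and the picture viewer there is one more tool, called after ">>>" by a JSON object that holds its "method" and its "body", one argument or row to a line. arm_command: Moves the arm, as the interface text tells. Its arguments: {"type":"object","properties":{"plan":{"type":"array"},"gripper":{"type":"number"},"force":{"type":"number"}},"required":["plan"]}

```bash
mkdir -p pics; cat > h.py <<'E'
import numpy as np, cv2
from station import *
from scipy.spatial.transform import Rotation as R
def cloud(n):
    im,d=get_image(n); c=calibration(n); h,w=d.shape
    u,v=np.meshgrid(np.arange(w),np.arange(h))
    P=np.stack([(u-c['cx'])/c['fx']*d,-(v-c['cy'])/c['fy']*d,-d],-1)
    T=np.array(c['pose']); W=P@T[:3,:3].T+T[:3,3]; W[d==0]=np.nan
    return im,d,W
E
python3 - <<'E'
from h import *
o=get_obs();print({k:np.round(v,3) for k,v in o.items()},tcp_to_grasp); print(R.from_rotvec(o['tool_rot']).as_matrix().round(3))
for n in ['scene','side']:
    im,d,W=cloud(n); cv2.imwrite(f'pics/{n}0.png',im); np.save(n+'.npy',W); print(calibration(n).keys())
E
```

```text
{'t': np.float64(0.0), 'q': array([ 1.155,  0.053,  1.614, -0.   ,  1.476, -0.119]), 'dq': array([ 0.002, -0.   ,  0.001,  0.001, -0.001,  0.001]), 'effort': array([-0.0000e+00, -3.9368e+01, -3.7018e+01, -0.0000e+00,  7.0000e-03,
        0.0000e+00]), 'tool_pos': array([0.183, 0.597, 0.403]), 'tool_rot': array([-4.650e-01, -3.107e+00,  3.000e-03]), 'contact_force': array([0.066, 0.22 , 0.398]), 'wrist_torque': array([-0.008, -0.024, -0.056]), 'grip_force': np.float64(0.0), 'opening': np.float64(0.085)} 0.1547
[[-0.956  0.293 -0.001]
 [ 0.293  0.956 -0.002]
 [ 0.    -0.002 -1.   ]]
dict_keys(['fx', 'fy', 'cx', 'cy', 'pose'])
dict_keys(['fx', 'fy', 'cx', 'cy', 'pose'])
```

View pics/scene0.png

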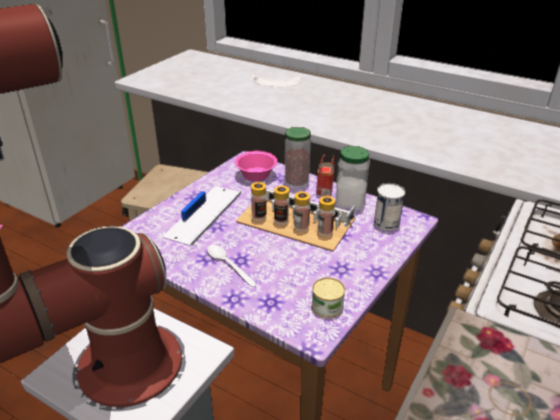

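View pics/side0.png

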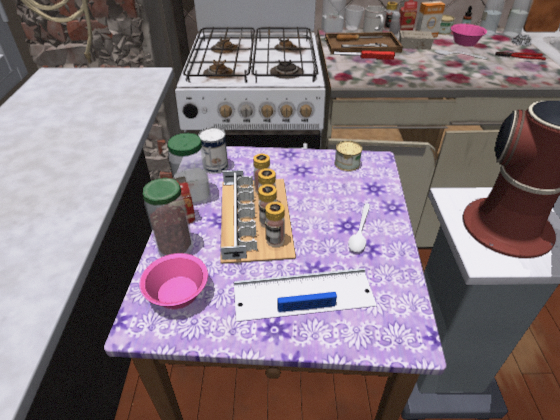

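The scene view shows the ruler left of the rack, with its grip near (194,206) and the jar lids at (258,187), (282,191), (302,198) and (327,203). In the side view the grip is at (307,302), the board spans about (220–293,180–262), and the ruled edge faces the rack.

```bash
python3 - <<'E'
from h import *
for n in ['scene','side']:
    W=np.load(n+'.npy'); im=cv2.imread(f'pics/{n}0.png'); hsv=cv2.cvtColor(im,cv2.COLOR_BGR2HSV)
    H,S,V=[hsv[...,i].astype(int) for i in range(3)]; X,Y,Z=[W[...,i] for i in range(3)]
    tab=(X>0.3)&(X<1.1)&(abs(Y)<.6)
    def rect(m,l):
        m=m.astype(np.uint8); k,L,st,c=cv2.connectedComponentsWithStats(m); 
        if k<2: print(n,l,'none');return
        b=1+np.argmax(st[1:,4]); p=W[L==b]; r=cv2.minAreaRect((p[:,:2]*1000).astype(np.float32))
        print(n,l,len(p),'rect',np.round(r[0],1),np.round(r[1],1),round(r[2],2),'z',np.round(np.nanpercentile(p[:,2]*1000,[5,50,95]),1))
        print('   corners',np.round(cv2.boxPoints(r)).tolist())
    rect(tab&(H>105)&(H<128)&(S>180)&(Z>.015)&(Z<.05),'grip')
    rect(tab&(S<40)&(V>150)&(Z>-.004)&(Z<.02)&(Y>.15),'plate')
    rect(tab&(H>8)&(H<25)&(S>90)&(Z>.0)&(Z<.016),'board')
    m=tab&(H>15)&(H<32)&(S>130)&(Z>.085)&(Z<.135)
    k,L,st,c=cv2.connectedComponentsWithStats(m.astype(np.uint8))
    for b in range(1,k):
        if st[b,4]>15:
            p=W[L==b]*1000; t=p[p[:,2]>np.percentile(p[:,2],90)-4]; print(n,'lid',st[b,4],c[b].round(),'med',np.median(t,0).round(1),'min',p.min(0).round(1),'max',p.max(0).round(1))
E
```

```text
scene grip 197 rect [506.2 233.1] [115.3  13.5] 7.77 z [17.1 32.5 39.2]
   corners [[448.0, 232.0], [450.0, 219.0], [564.0, 234.0], [562.0, 248.0]]
scene plate 2041 rect [563.5 234.8] [490.6 147.4] 6.5 z [-2.5  1.6  6.7]
   corners [[311.0, 280.0], [328.0, 134.0], [816.0, 189.0], [799.0, 336.0]]
scene board 1661 rect [615.8 -42.7] [157.3 298. ] 5.02 z [ 4.   7.4 10.9]
   corners [[524.0, 99.0], [550.0, -198.0], [707.0, -184.0], [681.0, 113.0]]
scene lid 150 [258. 189.] med [573.   50.8 113.4] min [550.7  29.7  91.7] max [596.4  71.6 117.1]
scene lid 154 [281. 193.] med [588.3 -15.9 113.3] min [568.  -32.9  93.4] max [613.3   5.3 117.5]
scene lid 158 [301. 199.] med [588.8 -78.  113.5] min [570.5 -97.7  93.3] max [618.6 -55.6 118.1]
scene lid 163 [327. 203.] med [ 607.2 -144.1  113.9] min [ 587.3 -165.1   91.8] max [ 632.7 -121.3  116.9]
side grip 596 rect [515.3 242. ] [117.   15.7] 7.27 z [17.8 35.2 38.9]
   corners [[456.0, 242.0], [458.0, 227.0], [574.0, 242.0], [572.0, 257.0]]
side plate 4622 rect [495.7 213.3] [390.4 117.6] 2.82 z [-1.4  2.   4.4]
   corners [[298.0, 262.0], [304.0, 145.0], [694.0, 164.0], [688.0, 282.0]]
side board 1430 rect [628.7 -35.4] [168.3 301.6] 4.29 z [4.8 7.  9.3]
   corners [[534.0, 109.0], [556.0, -192.0], [724.0, -179.0], [701.0, 121.0]]
side lid 816 [268. 189.] med [595.9 -11.4 113. ] min [ 560.6 -160.2   87.1] max [632.5  78.5 117.5]
```

```bash
python3 - <<'E'
from h import *
o=get_obs(); c=calibration('wrist'); T=np.array(c['pose']); M=R.from_rotvec(o['tool_rot']).as_matrix()
print((M.T@(T[:3,3]-o['tool_pos'])).round(3),(M.T@T[:3,:3]).round(3),c['fx'],c['fy'],c['cx'],c['cy'])
im=cv2.imread('pics/side0.png')[150:275,205:305]
cv2.imwrite('pics/crop.png',cv2.resize(im,None,fx=4.7,fy=4.7,interpolation=cv2.INTER_CUBIC))
E
```

```text
[ 0.085 -0.     0.032] [[-0.001  0.947  0.322]
 [ 1.     0.001 -0.   ]
 [-0.001  0.322 -0.947]] 363.91871283376764 363.91871283376764 276.98636142980723 206.83289768308057
```

View pics/crop.png

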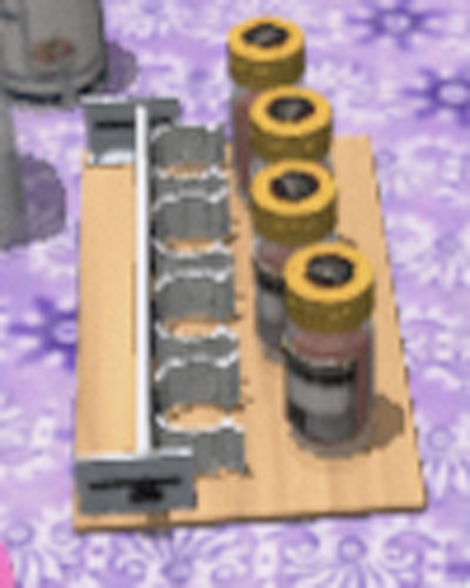

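The side crop shows grey clip fingers at crop (160–240,130–470), behind the jars, with the end bracket at (130,490). Next I need the heights of the fingers and where they stand in the rack.

```bash
python3 - <<'E'
from h import *
W=np.load('side.npy'); yaw=np.radians(4.4)
# rack frame from side cam: front-edge corners (534,109),(556,-192); centre 628.7,-35.4, rect spans x -100..72 => centre x=-14
xd=np.array([np.cos(yaw),np.sin(yaw)]); O=np.array([.6287,-.0354])+.014*xd; print('O',O)
D=W[...,:2]-O; rx=D@xd; ry=D@np.array([-xd[1],xd[0]]); 
im=cv2.imread('pics/side0.png')
for r in range(240,256,2): print(r,[f"{rx[r,c]*1e3:.0f},{ry[r,c]*1e3:.0f},{W[r,c,2]*1e3:.0f}" for c in range(238,262,2)])
m=(abs(ry)<.15)&(rx>-.05)&(rx<.06)&(W[...,2]>.014)&(W[...,2]<.055)
h=cv2.cvtColor(im,cv2.COLOR_BGR2HSV); m&=h[...,1]<60
print(np.histogram(W[m][:,2]*1e3,np.arange(12,58,4))); print(np.histogram(rx[m]*1e3,np.arange(-50,61,5)))
E
```

```text
O [ 0.64265874 -0.03432593]
240 ['29,114,39', 'nan,nan,nan', '22,83,7', '17,84,8', '12,85,8', '7,84,6', '3,85,8', '-2,121,43', '-7,116,38', '-12,87,9', '-16,84,5', '-21,86,6']
242 ['30,112,30', '25,121,39', '20,122,40', '16,121,38', '11,123,40', '7,124,41', '2,123,39', '-2,118,34', '-7,122,37', '-11,124,39', '-16,93,7', '-21,95,9']
244 ['30,112,24', '25,121,32', '21,119,30', '16,123,34', '12,125,35', '7,123,33', '3,123,33', '-2,121,30', '-6,122,31', '-11,124,32', '-16,100,7', '-20,99,6']
246 ['29,139,45', '24,143,48', '20,141,47', '16,139,44', '12,123,27', '7,122,26', '3,121,24', '-2,120,23', '-6,121,23', '-11,124,26', '-15,107,8', '-20,108,9']
248 ['29,144,44', '25,143,43', '20,145,44', '16,142,41', '12,124,22', '8,123,20', '3,122,19', '-1,122,18', '-6,119,15', '-10,123,19', '-15,113,8', '-20,113,7']
250 ['30,144,37', '25,141,34', '21,144,36', '16,143,35', '13,121,12', '8,124,15', '4,123,13', '-1,118,8', '-6,116,5', '-10,125,14', '-15,119,7', '-19,119,7']
252 ['30,144,31', '26,142,29', '21,144,30', '17,142,28', '13,123,7', '8,122,6', '4,124,8', '-1,125,8', '-5,124,6', '-10,126,8', '-15,125,6', '-19,125,6']
254 ['30,151,32', '26,142,22', '22,144,24', '17,143,22', '13,130,8', '9,130,7', '4,131,8', '-1,131,7', '-5,128,5', '-10,132,8', '-14,132,8', '-19,132,8']
(array([ 65, 137, 150, 177, 207, 243, 285, 327,  92,  23,  12]), array([12, 16, 20, 24, 28, 32, 36, 40, 44, 48, 52, 56]))
(array([ 21,  25,  29,  24,  22,  12,   6,  39, 114, 130, 117, 116, 119,
       141, 148, 167, 160, 160,  39,  41,  43,  45]), array([-50, -45, -40, -35, -30, -25, -20, -15, -10,  -5,   0,   5,  10,
        15,  20,  25,  30,  35,  40,  45,  50,  55,  60]))
```

>>> {"method": "arm_command", "body": {
  "plan": [
    [[-3,-3.5,0,0,0,0.025],[-6,-7,0,0,0,0.05],[-9,-10.5,0,0,0,0.08],[-12,-14,0,0,0,0.1],[-15,-17.5,0,0,0,0.13],[-18,-20,0,0,0,0.16],[-19.5,-22.5,0,0,0,0.2],[-21,-25,0,0,0,0.2],[-21,-25,0,0,0,0.2]]
  ],
  "gripper": -1
}}

```text
t: 0.85
tool_pos: [0.3116, 0.2931, 0.4041]
tool_rot: [0.782, 3.041, -0.003]
contact_force: [-0.8, -0.2, -0.1]
opening: 0.0849
grip_force: 0.0
```

>>> {"method": "arm_command", "body": {
  "plan": [
    [[-2,0.5,1,0,0,0.12],[-4,1,2,0,0,0.24],[-6,1.5,3,0,0,0.36],[-8,2,4,0,0,0.48],[-10,2.4,5,0,0,0.6],[-12,2.9,6,0,0,0.72],[-14,3.4,7,0,0,0.84],[-16,3.9,8,0,0,0.96],[-18,4.3,9,0,0,1.08],[-20.1,4.8,10,0,0,1.2],[-20.1,4.8,10,0,0,1.32],[-20.1,4.8,10,0,0,1.44]]
  ]
}}

```text
t: 1.85
tool_pos: [0.5106, 0.2434, 0.3029]
tool_rot: [-2.594, -1.77, 0.005]
contact_force: [0.0, -1.2, 0.7]
opening: 0.0856
grip_force: 0.0
```

>>> {"method": "arm_command", "body": {
  "plan": [
    [[0,0,0,0,0,0.12],[0,0,0,0,0,0.24],[0,0,0,0,0,0.36],[0,0,0,0,0,0.48],[0,0,0,0,0,0.6],[0,0,0,0,0,0.72],[0,0,0,0,0,0.84],[0,0,0,0,0,0.96],[0,0,0,0,0,1.068],[0,0,0,0,0,1.068],[0,0,0,0,0,1.068]]
  ]
}}

```text
t: 2.77
tool_pos: [0.5099, 0.2439, 0.3043]
tool_rot: [3.134, 0.22, -0.001]
contact_force: [-0.2, 0.3, 0.1]
opening: 0.0853
grip_force: 0.0
```

```bash
cat > w.py <<'E'
from h import *
def look(name):
    o=get_obs(); im,d,W=cloud('wrist'); cv2.imwrite(f'pics/{name}.png',im); np.save(name+'.npy',W)
    M=R.from_rotvec(o['tool_rot']).as_matrix(); print('t',o['t'],'pos',o['tool_pos'].round(4),'xang',np.degrees(np.arctan2(M[1,0],M[0,0])).round(2),'z',M[:,2].round(4),'F',o['contact_force'].round(2),'tq',o['wrist_torque'].round(3),'q',o['q'].round(2)); return o,im,W,M
E
python3 - <<'E'
from w import *
o,im,W,M=look('w1'); h=cv2.cvtColor(im,cv2.COLOR_BGR2HSV)
m=(h[...,0]>105)&(h[...,0]<128)&(h[...,1]>180)&(W[...,2]>.028)&(W[...,2]<.05)
k,L,st,c=cv2.connectedComponentsWithStats(m.astype(np.uint8)); b=1+np.argmax(st[1:,4]); p=W[L==b]
r=cv2.minAreaRect((p[:,:2]*1000).astype(np.float32)); print(len(p),r,np.median(p[:,2]),c[b])
E
```

```text
t 2.7667 pos [0.5099 0.2439 0.3043] xang 8.02 z [-7.e-04 -1.e-04 -1.e+00] F [-0.2   0.25  0.08] tq [ 0.019  0.02  -0.018] q [ 0.31 -0.01  1.84  0.    1.3   1.75]Traceback (most recent call last):
  File "<stdin>", line 4, in <module>
    return _wrapfunc(a, 'argmax', axis=axis, out=out, **kwds)
    return bound(*args, **kwds)
ValueError: attempt to get argmax of an empty sequence
```

View pics/w1.png

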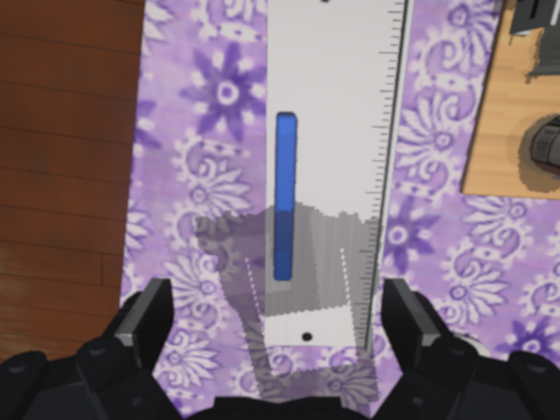

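The wrist view shows the blue grip spanning (276–297,112–280) between the open fingers, the ruled steel edge on the right along x≈400→365, and the rack corner at top right.

```bash
python3 - <<'E'
from w import *
W=np.load('w1.npy'); im=cv2.imread('pics/w1.png'); h=cv2.cvtColor(im,cv2.COLOR_BGR2HSV)
print(h[150,285],W[150,285],h[250,283],W[250,283],W[150,340],W[250,320])
m=(h[...,0]>100)&(h[...,0]<130)&(h[...,1]>150); m[:100]=0;m[300:]=0
k,L,st,c=cv2.connectedComponentsWithStats(m.astype(np.uint8)); b=1+np.argmax(st[1:,4]); p=W[L==b];p=p[np.isfinite(p[:,0])]
z=np.median(p[:,2]);p=p[abs(p[:,2]-z)<.006]
r=cv2.minAreaRect((p[:,:2]*1000).astype(np.float32)); print(len(p),r,z,st[b])
w=(h[...,1]<40)&(h[...,2]>120)&(W[...,2]<.02)&(W[...,2]>-.01)
# left (back) edge and right edge per row by colour
for v in (30,100,180):
    u=np.where(h[v,:,1][250:430]<40)[0]+250; print(v,u.min(),u.max(),W[v,u.min()],W[v,u.max()-2])
E
```

```text
[111 159 196] [0.54965453 0.24513421 0.03779508] [112 152 119] [0.47923101 0.23624869 0.03840647] [0.54936639 0.20304946 0.00294745] [0.46630602 0.20321943 0.00210763]
1553 ((539.270263671875, 243.7223663330078), (63.74653244018555, 11.082242012023926), 7.092127323150635) 0.03716439578741526 [ 276  116   19   96 1557]
30 250 429 [ 0.62095277  0.27891803 -0.00120749] [6.37350720e-01 1.59890725e-01 3.34577555e-04]
100 266 425 [0.57716227 0.26212354 0.00277089] [ 0.59264448  0.15003885 -0.00070229]
180 265 392 [0.51891779 0.255337   0.00315032] [0.53387419 0.16378404 0.01144459]
```

>>> {"method": "arm_command", "body": {
  "plan": [
    [[0.3,0.2,2,0,0,0.014],[0.7,0.4,5,0,0,0.014],[0.7,0.4,8,0,0,0.014],[0.7,0.4,10.5,0,0,0.014],[0.7,0.4,12,0,0,0.014],[0.7,0.4,12.45,0,0,0.014],[0.7,0.4,12.45,0,0,0.014],[0.7,0.4,12.45,0,0,0.014]]
  ]
}}

```text
t: 3.48
tool_pos: [0.518, 0.2408, 0.181]
tool_rot: [-3.135, -0.194, -0.002]
contact_force: [0.5, 0.6, 0.2]
opening: 0.0851
grip_force: 0.0
```

>>> {"method": "arm_command", "body": {
  "plan": [
    [[0,0,0,0,0,0],[0,0,0,0,0,0],[0,0,0,0,0,0],[0,0,0,0,0,0],[0,0,0,0,0,0],[0,0,0,0,0,0],[0,0,0,0,0,0],[0,0,0,0,0,0],[0,0,0,0,0,0],[0,0,0,0,0,0]]
  ],
  "gripper": 1,
  "force": 80
}}

```text
t: 4.32
tool_pos: [0.5178, 0.2406, 0.1807]
tool_rot: [-3.135, -0.193, -0.001]
contact_force: [-0.1, -0.2, 4.1]
opening: 0.0129
grip_force: 78.8
```

>>> {"method": "arm_command", "body": {
  "plan": [
    [[0,0,-0.5,0,0,0],[0,0,-1.5,0,0,0],[0,0,-3,0,0,0],[0,0,-5,0,0,0],[0,0,-7,0,0,0],[0,0,-9,0,0,0],[0,0,-11,0,0,0],[0,0,-12,0,0,0],[0,0,-12.5,0,0,0],[0,0,-12.5,0,0,0],[0,0,-12.5,0,0,0]]
  ]
}}

```text
t: 5.23
tool_pos: [0.5171, 0.2404, 0.3042]
tool_rot: [3.135, 0.193, -0.002]
contact_force: [-0.4, 0.1, -2.2]
opening: 0.0128
grip_force: 78.0
```

>>> {"method": "arm_command", "body": {
  "plan": [
    [[-2,1,0,0,0,-0.05],[-5,3,0,0,0,-0.15],[-8,6,0,0,0,-0.26],[-11,9,0,0,0,-0.37],[-13,12,0,0,0,-0.48],[-15.3,15,0,0,0,-0.59],[-15.3,18,0,0,0,-0.7],[-15.3,20.5,0,0,0,-0.81],[-15.3,23,0,0,0,-0.92],[-15.3,25,0,0,0,-1.03],[-15.3,27,0,0,0,-1.13],[-15.3,28,0,0,0,-1.22]]
  ]
}}

```text
t: 6.23
tool_pos: [0.3995, -0.0577, 0.3035]
tool_rot: [-2.456, -1.956, 0.003]
contact_force: [0.7, 1.3, -1.6]
opening: 0.0132
grip_force: 78.3
```

>>> {"method": "arm_command", "body": {
  "plan": [
    [[0,0,0,0,0,-0.1],[0,0,0,0,0,-0.19],[0,0,0,0,0,-0.26],[0,0,0,0,0,-0.305],[0,0,0,0,0,-0.305],[0,0,0,0,0,-0.305],[0,0,0,0,0,-0.305]]
  ]
}}

```text
t: 6.82
tool_pos: [0.3997, -0.056, 0.3043]
tool_rot: [-2.134, -2.303, 0.001]
contact_force: [0.2, 0.3, -2.1]
opening: 0.0128
grip_force: 78.3
```

```bash
python3 - <<'E'
from w import *
o,im,W,M=look('w2')
E
```

```text
t 6.8167 pos [ 0.3997 -0.056   0.3043] xang 94.36 z [-1.7e-03  5.0e-04 -1.0e+00] F [ 0.18  0.33 -2.14] tq [0.049 0.033 0.037] q [-0.32 -0.44  2.21 -0.    1.38 -0.4 ]
```

View pics/w2.png

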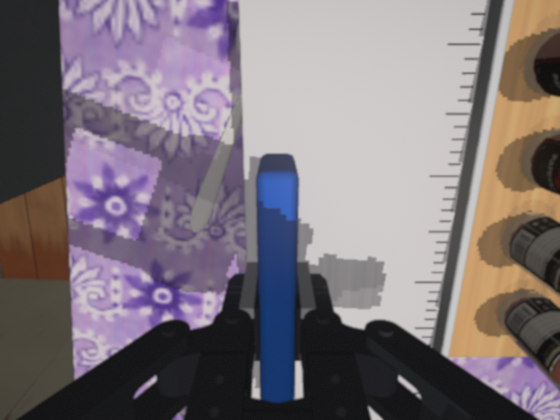

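The ruler is held square: the grip runs along (277,155–400) and the steel edge from (497,0) to (442,350), still above the board's front with the jars beyond it on the right. I'll refine the rack yaw and the ruler-edge direction.

```bash
python3 - <<'E'
from h import *
for n in ['scene','side']:
    W=np.load(n+'.npy'); im=cv2.imread(f'pics/{n}0.png'); h=cv2.cvtColor(im,cv2.COLOR_BGR2HSV).astype(int)
    X,Y,Z=[W[...,i] for i in range(3)]
    m=(X>.5)&(X<.76)&(Y>-.21)&(Y<.13)&(h[...,0]>8)&(h[...,0]<25)&(h[...,1]>90)&(Z<.016)&(Z>0)
    k,L,st,c=cv2.connectedComponentsWithStats(m.astype(np.uint8)); m=L==1+np.argmax(st[1:,4])
    p=W[m]
    # front edge: per-Y-bin min x ; back edge: max x
    for lab,f in (('front',np.min),('back',np.max)):
        b=np.arange(-.18,.1,.01); q=np.array([[y+.005,f(p[(p[:,1]>y)&(p[:,1]<y+.01),0])] for y in b if ((p[:,1]>y)&(p[:,1]<y+.01)).sum()>3])
        a=np.polyfit(q[:,0],q[:,1],1)
        for _ in range(3):
            r=q[:,1]-np.polyval(a,q[:,0]); s=abs(r)<max(2*np.median(abs(r)),.001); a=np.polyfit(q[s,0],q[s,1],1)
        print(n,lab,'yaw',np.degrees(np.arctan(-a[0])).round(2),'x at y=-.04',np.polyval(a,-.04).round(4),s.sum(),len(q))
    for lab,f in (('left',np.max),('right',np.min)):
        b=np.arange(.54,.7,.01); q=np.array([[y+.005,f(p[(p[:,0]>y)&(p[:,0]<y+.01),1])] for y in b if ((p[:,0]>y)&(p[:,0]<y+.01)).sum()>3])
        a=np.polyfit(q[:,0],q[:,1],1)
        for _ in range(3):
            r=q[:,1]-np.polyval(a,q[:,0]); s=abs(r)<max(2*np.median(abs(r)),.001); a=np.polyfit(q[s,0],q[s,1],1)
        print(n,lab,'yaw',np.degrees(np.arctan(a[0])).round(2),'y at x=.6',np.polyval(a,.6).round(4),s.sum(),len(q))
W=np.load('w2.npy'); e=[]
im=cv2.imread('pics/w2.png'); g=cv2.cvtColor(im,cv2.COLOR_BGR2GRAY)
for v in (20,100,180,260,330): 
    z=W[v,:,2]; u=max(i for i in range(350,520) if z[i]>.09); e.append(W[v,u-2]); print(v,u,W[v,u-2].round(4), W[v,330].round(4))
e=np.array(e);print('edge yaw',np.degrees(np.arctan(-np.polyfit(e[:,1],e[:,0],1)[0])))
E
```

```text
scene front yaw 4.51 x at y=-.04 0.5389 27 29
scene back yaw 14.38 x at y=-.04 0.653 24 29
scene left yaw -31.11 y at x=.6 0.0831 13 16
scene right yaw 4.63 y at x=.6 -0.1919 13 16
side front yaw 4.82 x at y=-.04 0.5463 26 29
side back yaw 4.38 x at y=-.04 0.6302 21 29
side left yaw 4.59 y at x=.6 0.1116 12 16
side right yaw 68.24 y at x=.6 -0.069 11 16
20 509 [0.468  0.0537 0.1342] [0.4085 0.0504 0.1261]
100 494 [0.4696 0.0274 0.1347] [0.4119 0.0227 0.1259]
180 480 [ 0.4722 -0.0026  0.1345] [ 0.4159 -0.0093  0.1252]
260 465 [ 0.4746 -0.0373  0.1345] [ 0.4202 -0.0457  0.1262]
330 452 [ 0.4774 -0.0728  0.1341] [ 0.4121 -0.0416  0.1812]
edge yaw 4.285882175305765
```

```bash
python3 - <<'E'
from h import *
W=np.load('side.npy')[195:258,335:380].reshape(-1,3); W=W[W[:,2]>.005]; print(W.min(0).round(3),W.max(0).round(3),np.percentile(W[:,2],[50,90]).round(3))
E
```

```text
[ 0.341 -0.077  0.005] [0.408 0.091 0.016] [0.008 0.013]
```

>>> {"method": "arm_command", "body": {
  "plan": [
    [[0,0.7,1,0,0,-0.004],[0,1.5,3,0,0,-0.004],[0,2.5,5,0,0,-0.004],[0,3.5,7,0,0,-0.004],[0,3.5,7,0,0,-0.004],[0,3.5,7,0,0,-0.004]]
  ]
}}

```text
t: 7.37
tool_pos: [0.4344, -0.0531, 0.234]
tool_rot: [-2.127, -2.307, 0.003]
contact_force: [-0.3, 0.0, -1.8]
opening: 0.0129
grip_force: 78.4
```

>>> {"method": "arm_command", "body": {
  "plan": [
    [[0,0,1,0,0,0],[0,0,2,0,0,0],[0,0,3,0,0,0],[0,0.3,3.2,0,0,0],[0,0.8,3.2,0,0,0],[0,1.3,3.2,0,0,0],[0,1.8,3.2,0,0,0],[0,2.1,3.2,0,0,0],[0,2.3,3.2,0,0,0],[0,2.3,3.2,0,0,0],[0,2.3,3.2,0,0,0]]
  ]
}}

```text
t: 8.28
tool_pos: [0.458, -0.0515, 0.2034]
tool_rot: [2.129, 2.31, -0.0]
contact_force: [0.0, 0.0, -2.0]
opening: 0.0128
grip_force: 78.6
```

```bash
python3 - <<'E'
from w import *
o,im,W,M=look('w3')
for v in (20,100,180,260,330): 
    z=W[v,:,2]; u=max(i for i in range(350,470) if .015<z[i]<.045); print(v,u,W[v,u-2].round(4))
im,d,W=cloud('scene'); cv2.imwrite('pics/s3.png',cv2.resize(im[150:280,150:380],None,fx=3.3,fy=3.3,interpolation=cv2.INTER_CUBIC))
E
```

```text
t 8.2833 pos [ 0.458  -0.0515  0.2034] xang 94.65 z [ 0.e+00 -1.e-04 -1.e+00] F [ 0.02  0.01 -2.03] tq [ 0.022  0.058 -0.008] q [-0.27 -0.12  2.14 -0.    1.12 -0.35]
20 469 [0.5153 0.0587 0.0256]
100 469 [0.5231 0.0314 0.0238]
180 469 [0.5279 0.001  0.0294]
260 465 [ 0.5329 -0.0327  0.033 ]
330 452 [ 0.5355 -0.0677  0.0332]
```

View pics/w3.png

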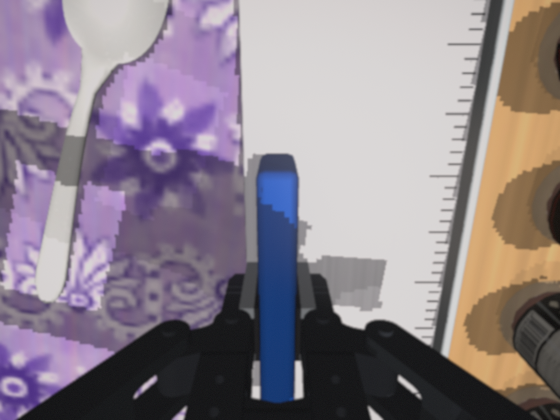

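The spoon lies well behind the ruler, and the steel edge (490,0)–(440,350) is just short of the jars. I'll push slowly.

>>> {"method": "arm_command", "body": {
  "plan": [
    [[0,0.15,0,0,0,0],[0,0.3,0,0,0,0],[0,0.45,0,0,0,0],[0,0.6,0,0,0,0],[0,0.75,0,0,0,0],[0,0.9,0,0,0,0],[0,1.05,0,0,0,0],[0,1.2,0,0,0,0],[0,1.35,0,0,0,0],[0,1.5,0,0,0,0],[0,1.65,0,0,0,0],[0,1.8,0,0,0,0]]
  ]
}}

```text
t: 9.38
tool_pos: [0.4759, -0.05, 0.2032]
tool_rot: [-2.13, -2.31, 0.0]
contact_force: [-0.6, -0.4, -1.6]
opening: 0.0127
grip_force: 78.6
```

>>> {"method": "arm_command", "body": {
  "plan": [
    [[0,0.15,0,0,0,0],[0,0.3,0,0,0,0],[0,0.45,0,0,0,0],[0,0.6,0,0,0,0],[0,0.75,0,0,0,0],[0,0.9,0,0,0,0],[0,1.05,0,0,0,0],[0,1.2,0,0,0,0],[0,1.35,0,0,0,0],[0,1.5,0,0,0,0],[0,1.65,0,0,0,0],[0,1.8,0,0,0,0]]
  ]
}}

```text
t: 10.38
tool_pos: [0.4938, -0.0486, 0.2032]
tool_rot: [-2.13, -2.31, 0.0]
contact_force: [-0.6, 0.5, -2.0]
opening: 0.0131
grip_force: 78.5
```

>>> {"method": "arm_command", "body": {
  "plan": [
    [[0,0.15,0,0,0,0],[0,0.3,0,0,0,0],[0,0.45,0,0,0,0],[0,0.6,0,0,0,0],[0,0.75,0,0,0,0],[0,0.9,0,0,0,0],[0,1.05,0,0,0,0],[0,1.2,0,0,0,0],[0,1.3,0,0,0,0],[0,1.4,0,0,0,0]]
  ]
}}

```text
t: 11.22
tool_pos: [0.5076, -0.0474, 0.203]
tool_rot: [-2.129, -2.309, 0.001]
contact_force: [-2.7, -0.4, -1.0]
opening: 0.013
grip_force: 78.6
```

```bash
python3 - <<'E'
from w import *
o,im,W,M=look('w4')
im,d,W=cloud('side'); cv2.imwrite('pics/s4.png',cv2.resize(im[145:275,195:330],None,fx=4.5,fy=4.5,interpolation=cv2.INTER_CUBIC))
E
```

```text
t 11.2167 pos [ 0.5076 -0.0474  0.203 ] xang 94.63 z [-8.e-04  2.e-04 -1.e+00] F [-2.68 -0.37 -0.98] tq [0.037 0.541 0.007] q [-0.24 -0.    2.03 -0.    1.11 -0.32]
```

View pics/s4.png

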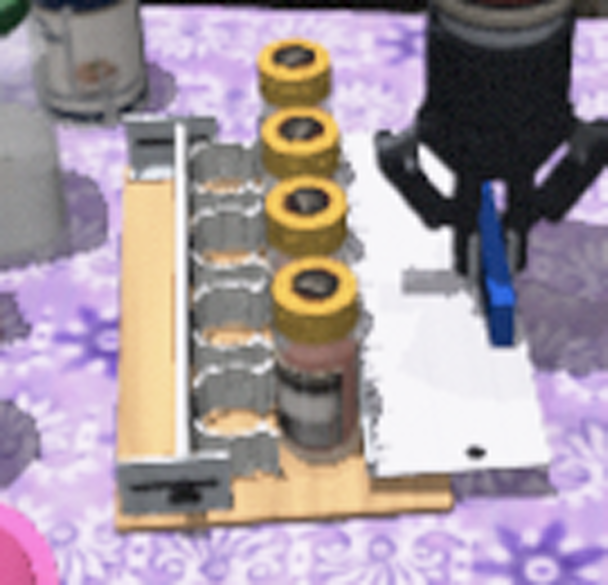

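The side crop shows all four jars upright and in line against the ruler edge, lids at (294,70), (300,135), (306,210) and (315,295), just in front of the clips. Now I'll go on slowly.

>>> {"method": "arm_command", "body": {
  "plan": [
    [[0,0.1,0,0,0,0],[0,0.2,0,0,0,0],[0,0.3,0,0,0,0],[0,0.4,0,0,0,0],[0,0.5,0,0,0,0],[0,0.6,0,0,0,0],[0,0.7,0,0,0,0],[0,0.8,0,0,0,0]]
  ]
}}

```text
t: 11.98
tool_pos: [0.5157, -0.0468, 0.2032]
tool_rot: [-2.13, -2.31, 0.0]
contact_force: [-1.3, -0.7, -2.2]
opening: 0.013
grip_force: 78.4
```

>>> {"method": "arm_command", "body": {
  "plan": [
    [[0,0.1,0,0,0,0],[0,0.2,0,0,0,0],[0,0.3,0,0,0,0],[0,0.4,0,0,0,0],[0,0.5,0,0,0,0],[0,0.6,0,0,0,0]]
  ]
}}

```text
t: 12.48
tool_pos: [0.5216, -0.0463, 0.2032]
tool_rot: [-2.129, -2.309, 0.001]
contact_force: [-5.6, -0.6, -1.1]
opening: 0.0124
grip_force: 78.7
```

```bash
python3 - <<'E'
from w import *
o,im,W,M=look('w5')
E
```

```text
t 12.4833 pos [ 0.5216 -0.0463  0.2032] xang 94.65 z [-8.e-04  0.e+00 -1.e+00] F [-5.62 -0.64 -1.1 ] tq [0.06  0.715 0.024] q [-0.23  0.03  2.   -0.    1.11 -0.31]
```

>>> {"method": "arm_command", "body": {
  "plan": [
    [[0,0.08,0,0,0,0],[0,0.16,0,0,0,0],[0,0.24,0,0,0,0],[0,0.32,0,0,0,0],[0,0.4,0,0,0,0]]
  ]
}}

```text
t: 12.95
tool_pos: [0.5251, -0.0458, 0.2028]
tool_rot: [-2.128, -2.308, 0.002]
contact_force: [-5.5, 0.3, -2.1]
opening: 0.0129
grip_force: 78.6
```

>>> {"method": "arm_command", "body": {
  "plan": [
    [[0,0.08,0,0,0,0],[0,0.16,0,0,0,0],[0,0.24,0,0,0,0],[0,0.32,0,0,0,0],[0,0.4,0,0,0,0]]
  ]
}}

```text
t: 13.37
tool_pos: [0.5291, -0.0456, 0.2028]
tool_rot: [-2.128, -2.308, 0.002]
contact_force: [-6.9, -0.2, -0.5]
opening: 0.0127
grip_force: 78.8
```

```bash
cat > s.py <<'E'
from h import *
o=get_obs(); M=R.from_rotvec(o['tool_rot']).as_matrix(); print(o['t'],o['tool_pos'].round(4),np.degrees(np.arctan2(M[1,0],M[0,0])).round(2),'F',o['contact_force'].round(2),'tq',o['wrist_torque'].round(3))
E
python3 s.py
```

```text
13.3667 [ 0.5291 -0.0456  0.2028] 94.65 F [-6.89 -0.17 -0.54] tq [0.088 1.155 0.094]
```

>>> {"method": "arm_command", "body": {
  "plan": [
    [[0,0.07,0,0,0,0],[0,0.14,0,0,0,0],[0,0.21,0,0,0,0],[0,0.28,0,0,0,0],[0,0.35,0,0,0,0]]
  ]
}}

```text
t: 13.78
tool_pos: [0.5321, -0.0454, 0.2025]
tool_rot: [-2.127, -2.307, 0.005]
contact_force: [-10.2, -1.1, 0.2]
opening: 0.0127
grip_force: 79.0
```

>>> {"method": "arm_command", "body": {
  "plan": [
    [[0,0.07,0,0,0,0],[0,0.14,0,0,0,0],[0,0.21,0,0,0,0],[0,0.28,0,0,0,0]]
  ]
}}

```text
t: 14.12
tool_pos: [0.5356, -0.0451, 0.2027]
tool_rot: [-2.129, -2.309, 0.001]
contact_force: [-5.1, -0.1, -2.5]
opening: 0.013
grip_force: 78.4
```

```bash
python3 s.py
```

```text
14.1167 [ 0.5356 -0.0451  0.2027] 94.64 F [-5.12 -0.12 -2.55] tq [-0.016  0.858 -0.023]
```

>>> {"method": "arm_command", "body": {
  "plan": [
    [[0,0.05,0,0,0,0],[0,0.1,0,0,0,0],[0,0.15,0,0,0,0],[0,0.2,0,0,0,0]]
  ]
}}

```text
t: 14.45
tool_pos: [0.5379, -0.045, 0.2031]
tool_rot: [-2.13, -2.31, 0.0]
contact_force: [-3.8, -0.0, -2.5]
opening: 0.0125
grip_force: 78.4
```

>>> {"method": "arm_command", "body": {
  "plan": [
    [[0,0.05,0,0,0,0],[0,0.1,0,0,0,0],[0,0.15,0,0,0,0],[0,0.2,0,0,0,0]]
  ]
}}

```text
t: 14.78
tool_pos: [0.5399, -0.0449, 0.2032]
tool_rot: [2.13, 2.31, 0.0]
contact_force: [-3.6, -0.3, -3.2]
opening: 0.013
grip_force: 78.4
```

```bash
python3 s.py
```

```text
14.7833 [ 0.5399 -0.0449  0.2032] 94.64 F [-3.58 -0.26 -3.16] tq [-0.016  0.909  0.019]
```

>>> {"method": "arm_command", "body": {
  "plan": [
    [[0,0.04,0,0,0,0],[0,0.08,0,0,0,0],[0,0.12,0,0,0,0],[0,0.15,0,0,0,0]]
  ]
}}

```text
t: 15.12
tool_pos: [0.5414, -0.0448, 0.2032]
tool_rot: [-2.13, -2.31, 0.0]
contact_force: [-4.3, 0.2, -3.2]
opening: 0.0126
grip_force: 78.4
```

>>> {"method": "arm_command", "body": {
  "plan": [
    [[0,0.04,0,0,0,0],[0,0.07,0,0,0,0],[0,0.1,0,0,0,0],[0,0.1,0,0,0,0]]
  ]
}}

```text
t: 15.45
tool_pos: [0.5424, -0.0447, 0.2032]
tool_rot: [2.13, 2.309, 0.0]
contact_force: [-4.0, 0.2, -3.6]
opening: 0.013
grip_force: 78.4
```

```bash
python3 s.py
```

```text
15.45 [ 0.5424 -0.0447  0.2032] 94.64 F [-4.03  0.19 -3.64] tq [-0.046  0.875 -0.022]
```

>>> {"method": "arm_command", "body": {
  "plan": [
    [[0,0.04,0,0,0,0],[0,0.07,0,0,0,0],[0,0.1,0,0,0,0],[0,0.1,0,0,0,0]]
  ]
}}

```text
t: 15.78
tool_pos: [0.5439, -0.0447, 0.2037]
tool_rot: [2.128, 2.308, 0.002]
contact_force: [-2.2, -1.0, -3.3]
opening: 0.0125
grip_force: 78.6
```

>>> {"method": "arm_command", "body": {
  "plan": [
    [[0,0.04,0,0,0,0],[0,0.07,0,0,0,0],[0,0.1,0,0,0,0],[0,0.1,0,0,0,0]]
  ]
}}

```text
t: 16.12
tool_pos: [0.5449, -0.0446, 0.2039]
tool_rot: [2.129, 2.308, 0.002]
contact_force: [-1.0, -0.1, -1.5]
opening: 0.0129
grip_force: 78.7
```

```bash
python3 s.py
```

```text
16.1167 [ 0.5449 -0.0446  0.2039] 94.63 F [-1.01 -0.11 -1.47] tq [-0.044  0.187 -0.021]
```

>>> {"method": "arm_command", "body": {
  "plan": [
    [[0,0.04,0,0,0,0],[0,0.07,0,0,0,0],[0,0.1,0,0,0,0],[0,0.1,0,0,0,0]]
  ]
}}

```text
t: 16.45
tool_pos: [0.5454, -0.0444, 0.2032]
tool_rot: [2.13, 2.309, 0.0]
contact_force: [-0.4, 0.2, -1.2]
opening: 0.0127
grip_force: 78.7
```

```bash
python3 s.py
```

```text
16.45 [ 0.5454 -0.0444  0.2032] 94.64 F [-0.4   0.16 -1.16] tq [-0.072  0.333 -0.015]
```

>>> {"method": "arm_command", "body": {
  "plan": [
    [[0,0.04,0,0,0,0],[0,0.07,0,0,0,0],[0,0.1,0,0,0,0],[0,0.1,0,0,0,0]]
  ]
}}

```text
t: 16.78
tool_pos: [0.5464, -0.0443, 0.2031]
tool_rot: [2.13, 2.309, 0.0]
contact_force: [-1.0, 0.1, -2.4]
opening: 0.0126
grip_force: 78.7
```

```bash
python3 s.py
```

```text
16.7833 [ 0.5464 -0.0443  0.2031] 94.64 F [-1.02  0.11 -2.41] tq [-0.056  0.282 -0.044]
```

>>> {"method": "arm_command", "body": {
  "plan": [
    [[0,0.04,0,0,0,0],[0,0.07,0,0,0,0],[0,0.1,0,0,0,0],[0,0.1,0,0,0,0]]
  ]
}}

```text
t: 17.12
tool_pos: [0.5473, -0.0442, 0.2031]
tool_rot: [-2.13, -2.309, 0.0]
contact_force: [-1.4, -0.6, -1.5]
opening: 0.013
grip_force: 78.7
```

```bash
python3 s.py
```

```text
17.1167 [ 0.5473 -0.0442  0.2031] 94.64 F [-1.4  -0.59 -1.46] tq [-0.041  0.335 -0.05 ]
```

>>> {"method": "arm_command", "body": {
  "plan": [
    [[0,0.04,0,0,0,0],[0,0.07,0,0,0,0],[0,0.1,0,0,0,0],[0,0.1,0,0,0,0]]
  ]
}}

```text
t: 17.45
tool_pos: [0.5483, -0.0442, 0.2031]
tool_rot: [-2.129, -2.309, 0.0]
contact_force: [-2.5, -0.6, -1.4]
opening: 0.0129
grip_force: 78.7
```

```bash
python3 s.py; python3 - <<'E'
from h import *
im,d,W=cloud('side'); cv2.imwrite('pics/s6.png',cv2.resize(im[145:275,195:330],None,fx=4.5,fy=4.5,interpolation=cv2.INTER_CUBIC))
E
```

```text
17.45 [ 0.5483 -0.0442  0.2031] 94.64 F [-2.51 -0.64 -1.36] tq [-0.086  0.427 -0.016]
```

View pics/s6.png

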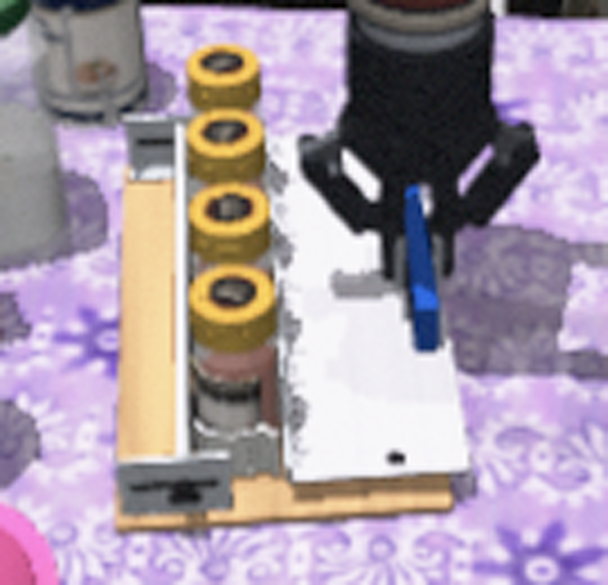

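The jars now sit inside their clips, upright, with lids at (222,75), (226,145), (230,220) and (233,305). The force is starting to rise, so I'll press in small steps.

>>> {"method": "arm_command", "body": {
  "plan": [
    [[0,0.03,0,0,0,0],[0,0.06,0,0,0,0],[0,0.06,0,0,0,0]]
  ]
}}

```text
t: 17.75
tool_pos: [0.5489, -0.0441, 0.2031]
tool_rot: [-2.129, -2.309, 0.0]
contact_force: [-1.8, -0.3, -1.5]
opening: 0.0128
grip_force: 78.6
```

```bash
python3 s.py
```

```text
17.75 [ 0.5489 -0.0441  0.2031] 94.64 F [-1.82 -0.34 -1.48] tq [ 0.037  0.508 -0.018]
```

>>> {"method": "arm_command", "body": {
  "plan": [
    [[0,0.04,0,0,0,0],[0,0.08,0,0,0,0],[0,0.08,0,0,0,0]]
  ]
}}

```text
t: 18.0
tool_pos: [0.5496, -0.0441, 0.203]
tool_rot: [-2.129, -2.309, 0.001]
contact_force: [-4.6, -0.0, -1.4]
opening: 0.013
grip_force: 78.8
```

```bash
python3 s.py
```

```text
18.0 [ 0.5496 -0.0441  0.203 ] 94.64 F [-4.65 -0.03 -1.44] tq [ 0.016  0.67  -0.02 ]
```

>>> {"method": "arm_command", "body": {
  "plan": [
    [[0,0.03,0,0,0,0],[0,0.05,0,0,0,0],[0,0.05,0,0,0,0]]
  ]
}}

```text
t: 18.25
tool_pos: [0.5499, -0.044, 0.2029]
tool_rot: [-2.129, -2.309, 0.002]
contact_force: [-5.8, -0.4, -0.8]
opening: 0.0127
grip_force: 78.9
```

```bash
python3 s.py
```

```text
18.25 [ 0.5499 -0.044   0.2029] 94.64 F [-5.83 -0.4  -0.79] tq [-0.017  0.888 -0.053]
```

>>> {"method": "arm_command", "body": {
  "plan": [
    [[0,0.03,0,0,0,0],[0,0.06,0,0,0,0],[0,0.06,0,0,0,0]]
  ]
}}

```text
t: 18.5
tool_pos: [0.5502, -0.044, 0.2028]
tool_rot: [-2.128, -2.308, 0.003]
contact_force: [-6.4, -0.5, 0.3]
opening: 0.0126
grip_force: 78.9
```

```bash
python3 s.py
```

```text
18.5 [ 0.5502 -0.044   0.2028] 94.64 F [-6.43 -0.51  0.31] tq [-0.082  1.014 -0.057]
```

>>> {"method": "arm_command", "body": {
  "plan": [
    [[0,0.03,0,0,0,0],[0,0.06,0,0,0,0],[0,0.06,0,0,0,0]]
  ]
}}

```text
t: 18.75
tool_pos: [0.5506, -0.0439, 0.2026]
tool_rot: [-2.128, -2.307, 0.004]
contact_force: [-6.9, -0.5, 0.1]
opening: 0.013
grip_force: 79.0
```

```bash
python3 s.py
```

```text
18.75 [ 0.5506 -0.0439  0.2026] 94.64 F [-6.9  -0.5   0.06] tq [-0.123  1.157 -0.104]
```

>>> {"method": "arm_command", "body": {
  "plan": [
    [[0,0.04,0,0,0,0.001],[0,0.08,0,0,0,0.002],[0,0.08,0,0,0,0.002]]
  ]
}}

```text
t: 19.0
tool_pos: [0.5511, -0.0438, 0.2023]
tool_rot: [-2.129, -2.305, 0.005]
contact_force: [-9.4, -1.1, 0.1]
opening: 0.0128
grip_force: 79.0
```

```bash
python3 s.py
```

```text
19.0 [ 0.5511 -0.0438  0.2023] 94.54 F [-9.35 -1.08  0.09] tq [-0.058  1.395 -0.041]
```

>>> {"method": "arm_command", "body": {
  "plan": [
    [[0,0.04,0,0,0,0],[0,0.08,0,0,0,0],[0,0.08,0,0,0,0]]
  ]
}}

```text
t: 19.25
tool_pos: [0.5515, -0.0438, 0.202]
tool_rot: [-2.128, -2.304, 0.007]
contact_force: [-10.7, -0.7, 2.0]
opening: 0.0126
grip_force: 79.2
```

```bash
python3 s.py
```

```text
19.25 [ 0.5515 -0.0438  0.202 ] 94.54 F [-10.75  -0.7    2.03] tq [-0.148  1.62  -0.029]
```

>>> {"method": "arm_command", "body": {
  "plan": [
    [[0,0.04,0,0,0,0],[0,0.08,0,0,0,0],[0,0.12,0,0,0,0],[0,0.12,0,0,0,0]]
  ]
}}

```text
t: 19.58
tool_pos: [0.5522, -0.0437, 0.2016]
tool_rot: [-2.127, -2.303, 0.01]
contact_force: [-11.7, -1.3, 2.3]
opening: 0.0127
grip_force: 79.3
```

```bash
python3 s.py
```

```text
19.5833 [ 0.5522 -0.0437  0.2016] 94.54 F [-11.72  -1.31   2.26] tq [-0.207  1.971 -0.06 ]
```

>>> {"method": "arm_command", "body": {
  "plan": [
    [[0,0.04,0,0,0,0],[0,0.08,0,0,0,0],[0,0.08,0,0,0,0],[0,0.08,0,0,0,0]]
  ]
}}

```text
t: 19.92
tool_pos: [0.5526, -0.0436, 0.2013]
tool_rot: [-2.126, -2.302, 0.011]
contact_force: [-14.6, -0.3, 2.7]
opening: 0.013
grip_force: 79.4
```

```bash
python3 s.py
```

```text
19.9167 [ 0.5526 -0.0436  0.2013] 94.55 F [-14.56  -0.29   2.68] tq [-0.273  2.219 -0.06 ]
```

>>> {"method": "arm_command", "body": {
  "plan": [
    [[0,0.04,0,0,0,0.001],[0,0.06,0,0,0,0.001],[0,0.06,0,0,0,0.001],[0,0.06,0,0,0,0.001],[0,0.06,0,0,0,0.001]]
  ]
}}

```text
t: 20.33
tool_pos: [0.5529, -0.0435, 0.2011]
tool_rot: [-2.126, -2.3, 0.012]
contact_force: [-16.9, -0.9, 2.2]
opening: 0.0132
grip_force: 79.4
```

```bash
python3 s.py
```

```text
20.3333 [ 0.5529 -0.0435  0.2011] 94.5 F [-16.85  -0.94   2.23] tq [-0.302  2.401 -0.056]
```

All four jars bear about 4 N each and the load is balanced, held for 0.25 s. Now I'll draw back.

>>> {"method": "arm_command", "body": {
  "plan": [
    [[0,-0.2,0,0,0,0],[0,-0.6,0,0,0,0],[0,-1.2,0,0,0,0],[0,-2.2,0,0,0,0],[0,-3.5,0,0,0,0],[0,-5,0,0,0,0],[0,-6.5,0,0,0,0],[0,-8,0,0,0,0],[0,-9.5,0,0,0,0],[0,-10.7,0,0,0,0],[0,-11.1,0,0,0,0],[0,-11.1,0,0,0,0]]
  ]
}}

```text
t: 21.33
tool_pos: [0.4443, -0.0523, 0.2035]
tool_rot: [2.133, 2.305, 0.001]
contact_force: [0.2, 0.8, -2.8]
opening: 0.0128
grip_force: 78.8
```

```bash
python3 s.py; python3 - <<'E'
from h import *
im,d,W=cloud('side'); cv2.imwrite('pics/s7.png',cv2.resize(im[145:285,195:385],None,fx=4,fy=4,interpolation=cv2.INTER_CUBIC))
E
```

```text
21.3333 [ 0.4443 -0.0523  0.2035] 94.44 F [ 0.18  0.8  -2.75] tq [-0.022  0.049  0.039]
```

View pics/s7.png

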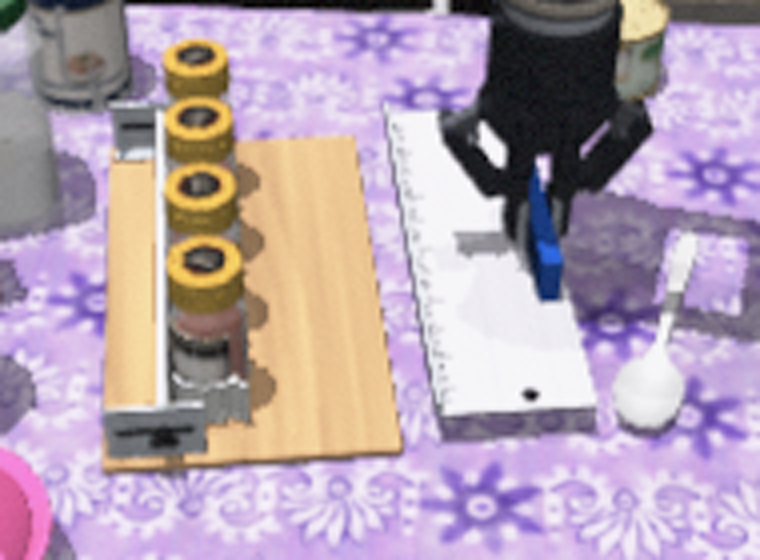

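The jars stay home (lids at (195,65) to (205,270)), and the ruler hangs between the rack and the spoon at (650,390). I'll lower it, releasing with only a small opening.

>>> {"method": "arm_command", "body": {
  "plan": [
    [[0,0.1,0.5,0,0,0],[0,0.2,1.1,0,0,0],[0,0.3,1.6,0,0,0],[0,0.3,1.9,0,0,0],[0,0.3,2.1,0,0,0],[0,0.3,2.2,0,0,0],[0,0.3,2.25,0,0,0],[0,0.3,2.25,0,0,0]]
  ]
}}

```text
t: 22.05
tool_pos: [0.4481, -0.052, 0.1808]
tool_rot: [2.133, 2.306, 0.0]
contact_force: [-0.4, -0.1, -1.7]
opening: 0.0131
grip_force: 78.8
```

```bash
python3 s.py
```

```text
22.05 [ 0.4481 -0.052   0.1808] 94.47 F [-0.39 -0.14 -1.72] tq [0.031 0.041 0.021]
```

>>> {"method": "arm_command", "body": {
  "plan": [
    [[0,0,0.1,0,0,0],[0,0,0.1,0,0,0]]
  ]
}}

```text
t: 22.22
tool_pos: [0.4483, -0.0521, 0.1807]
tool_rot: [-2.133, -2.306, 0.0]
contact_force: [-3.4, 0.5, 5.0]
opening: 0.0127
grip_force: 80.0
```

>>> {"method": "arm_command", "body": {
  "plan": [
    [[0,0,0,0,0,0],[0,0,0,0,0,0],[0,0,0,0,0,0],[0,0,0,0,0,0],[0,0,0,0,0,0],[0,0,0,0,0,0]]
  ],
  "gripper": 0.3
}}

```text
t: 22.72
tool_pos: [0.4479, -0.052, 0.1797]
tool_rot: [2.133, 2.306, 0.0]
contact_force: [-0.1, -0.0, -0.2]
opening: 0.03
grip_force: 0.0
```

>>> {"method": "arm_command", "body": {
  "plan": [
    [[0,0,-1,0,0,0],[0,0,-2.5,0,0,0],[0,0,-5,0,0,0],[0,0,-8,0,0,0],[0,0,-11,0,0,0],[0,0,-14,0,0,0],[0,0,-16,0,0,0],[0,0,-16,0,0,0],[0,0,-16,0,0,0]]
  ]
}}

```text
t: 23.47
tool_pos: [0.4482, -0.0521, 0.3419]
tool_rot: [2.131, 2.304, 0.003]
contact_force: [-0.3, 0.4, -0.3]
opening: 0.0297
grip_force: 0.0
```

```bash
python3 s.py; python3 - <<'E'
from h import *
im,d,W=cloud('side'); cv2.imwrite('pics/s8.png',cv2.resize(im[145:285,195:385],None,fx=4,fy=4,interpolation=cv2.INTER_CUBIC))
E
```

```text
23.4667 [ 0.4482 -0.0521  0.3419] 94.47 F [-0.25  0.44 -0.31] tq [-0.03   0.049 -0.016]
```

View pics/s8.png

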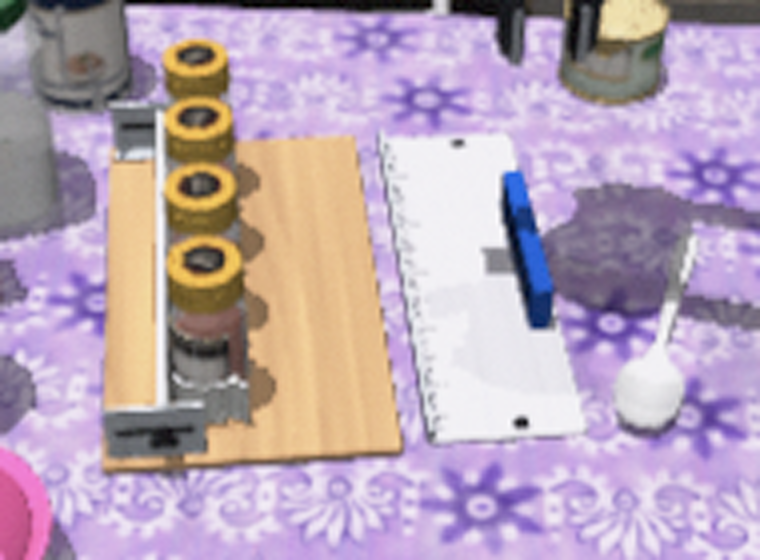

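The ruler lies flat at (380–585,135–440), clear of the board, and the jars and the spoon are undisturbed. I'll hand the job in.

```bash
python3 -c "
from station import *
print(finish_job())"
```

```text
the job is handed in; nothing more can be done
None
```

The job is handed in, with no verdict returned: all four jars were pushed home together with about 17 N on the row (roughly 4 N a jar, estimated from wrist force), and the ruler lies flat on the table clear of the rack.

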